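Lock the loaded bottle clamp

TASK

One of the two cam-lever bottle clamps on the worktop has a bottle standing in it. Swing that clamp's lever forward and down, over its high point, until it snaps fully closed, and let go. Leave the bottle standing in its clamp and leave the empty clamp's lever open.

Things in the scene. Friction and masses are not known exactly. Their poses are not given: they have to be found in the camera images.
- loaded_clamp: The clamp with the bottle, fixed: grey base plate 125 x 80 mm, black ring seat, metal post behind, 36 mm wide arm above (top at 183 mm), lever on top. Origin: on the worktop under the seat's centre. z up; -x is the front, to where the lever closes; post at +x. The lever's pivot axis runs along y, straight above the origin at z = 197 mm.
- loaded_lever (a joint): Its lever, rad: 0 open, up and leaning 20 deg back (+x), 1.9 closed, level to the front (-x), top face 202 mm above the worktop. A spring resists (up to 9 N at the paddle) up to the high point at 1.6 and snaps it shut beyond; released short of it, it springs open. 90 mm long from the pivot; outer 50 mm a flat black paddle, 22 mm wide (y), 10 mm thick.
- bottle_mid (a point): Centre, half-way up, of the clear bottle with a screw cap (60 mm diameter, 121 mm high) that stands loose in the loaded clamp's ring seat, its foot 12 mm above the worktop; z is its upright axis. The clamp's pad comes down on its cap as the lever closes.
- empty_lever (a joint): Lever angle in rad of the other clamp, which is identical but has no bottle: 0 open, 1.9 closed.
Not all that is in view belongs to the job. There is more than one size of the part that bears bottle_mid; the job needs the smallest.

How it is judged:
By the outcome, as a careful person would: the job done as asked, in the order asked, and still so for the second after the job is handed in, with the robot touching nothing.
It also fails if it takes over 35 s, if anything falls off the work surface, if the arm or the gripper's body presses on something with over 40 N, if the wrist force passes 120 N, or if a joint passes its speed limit or range.

ROBOT

A 7-joint arm with a two-finger parallel gripper is mounted at the origin on a cart in front of the work surface, level with it; the furniture and walls round the work are solid. World frame = base frame: x ahead of the robot, y to its left, z up, the work surface at z = 0. Lengths are in m, angles in rad, forces in N, time in s.
With the tool pointing down it reaches from about 0.425 to 0.95 m from the base axis. Payload 4.7 kg.
Tool frame: the origin (TCP) lies at the very end of the fingers, on their centre line; the grasp point (between the pads) lies 19 mm behind it (robot.pinch_z is the distance from the TCP to the grasp point, in m); x points along the fingers, y is the direction in which the jaws open and shut, and the axes are right-handed (so a half turn about x gives the same grasp; the last joint's range is limited). The gripper opens to 87 mm and grips with 3 to 60 N. Pads are 19 mm wide; open, the fingers measure 117 mm over their backs; the gripper's body (75 mm by 190 mm) begins 51 mm behind the grasp point.
Start: joints at [1.194, 0.469, -0.049, 1.532, 0.024, 1.141, -0.082], TCP at [0.23, -0.635, 0.19] pointing down, gripper open.
Joint ranges: [-2.59, 2.59], [-0.33, 1.99], [-1.39, 1.29], [0.1, 2.45], [-1.04, 4.18], [0.21, 1.99], [-2.66, 2.66]. Speed limits (rad/s): [2.57, 2.57, 3.14, 3.14, 3.14, 3.14, 3.14].

INTERFACE

Orientations are given as a 3x3 rotation matrix whose columns are the frame's x, y, z axes.
In Python, from plant import robot gives the robot as it stands. The module is installed in compiled form; this text tells all that it offers. Calls block until the motion is done:
- robot.movep(position, orientation): joint-space move of the TCP to a pose.
- robot.servo_line(position, max_speed=0.15, rotation=None): straight line of the TCP; rotation=None keeps the orientation; max_speed is the mean speed in m/s.
- robot.set_joints(angles): joint-space move.
- robot.gripper_to(opening): finger opening in m; the grip force is fixed at half the most; returns when the fingers have stopped.
- robot.pause(seconds).
- robot.solve_ik(position, orientation): joint angles nearest the present ones, or None.
- robot.get_obs(): the state.
- robot.get_image(name): name is "side" or "top"; returns (picture, depth): 480x640x3 uint8, red, green, blue; 480x640 float32, m along the optical axis (not along the pixel's ray), 0 where there is no reading.
- robot.camera_model(name): a dict with "fx", "fy", "cx", "cy" (pixels), "eye" and "orientation" of the camera in the world. Camera axes: x right, y up, looking along -z (the intrinsics and any distortion apply to the point x, -y, -z); pixel columns grow to the right and rows downward; lengths in m; the calibration is good to about 2 mm. A picture is of the moment at which its call begins. camera_model takes no time and is no camera call.
A pose or a line that the arm cannot do raises robot.MotionError and nothing moves.
- robot.sign_off(): hands the job in, once; it reports no verdict.
Trained networks look in the newest picture that a camera, given by its name, has taken for a name from the list of things; names that differ only in an ending like _2 or _b are one class to them, and where a whole thing is asked for, a point or a joint stands for the part that bears it (a point fixed in the world has none). Each returns a list of dicts, best first, with "confidence" (0 to 1); they miss things now and then, are a little off and sometimes report something else, mostly with a low value. They report only what shows in the picture. A call takes as long as a camera call. They do not tell look-alikes from the thing itself.
- robot.find_in(camera, thing): "bbox" ([centre column, centre row, width, height] in pixels, round what is visible of it).
- robot.masks_of(camera, thing): "region" (480x640 bool, what is visible of it) and "bbox" ([centre column, centre row, width, height] in pixels, round what is visible of it).
The state is a dict: "time_s": time; "joint_positions": joint angles; "dq": joint speeds; "joint_efforts": joint torques, N m; "position": TCP position; "tool_rot": TCP orientation; "ft_force": force on the tool from outside, world axes, zero at the start; "wrist_torque": the same for the moment, N m; "grip_width": finger opening in m.
Only numpy, scipy, OpenCV 4.12 (cv2) and the standard library are available. Lean on these libraries where they do the work, as an engineer would, in place of code of your own. Each camera call takes 0.05 s, during which the arm holds its last target.

## Working session

There is one attempt and no reset: what is moved stays moved. The work goes in short steps, each a Python script; the robot and the scene stay as the last script left them, time stands still between calls to the robot, and variables do not carry over. Pictures are saved under pics/ and viewed, and the job is handed in when it is done.

```bash
mkdir -p pics; cat > h.py <<'E'
import numpy as np, cv2
from plant import robot
def save(n,im): cv2.imwrite('pics/'+n,np.ascontiguousarray(im[:,:,::-1]))
def cloud(cam,depth):
    m=robot.camera_model(cam); v,u=np.mgrid[:480,:640]
    p=np.stack([(u-m['cx'])/m['fx']*depth,-(v-m['cy'])/m['fy']*depth,-depth],-1)
    return p@np.array(m['orientation']).T+np.array(m['eye'])
E
python3 - <<'E'
from h import *
for c in ['side','top']:
    im,d=robot.get_image(c); save(c+'0.png',im); np.save(c+'0.npy',d)
    print(c,robot.camera_model(c))
    for t in ['loaded_clamp','loaded_lever','bottle_mid','empty_lever']:
        print(t,[(np.round(r['bbox']),round(r['confidence'],2)) for r in robot.find_in(c,t)])
o=robot.get_obs(); print(o['time_s'],o['position'],o['tool_rot'])
E
```

```text
side {'fx': 434.7932638027432, 'fy': 434.7932638027432, 'cx': 315.68345674685344, 'cy': 236.82363112701336, 'eye': array([ 0.14641505, -0.18229626,  0.86591637]), 'orientation': array([[-0.16293093,  0.84738448, -0.50536427],
       [-0.98662657, -0.13752466,  0.08749276],
       [ 0.00463996,  0.51286109,  0.85845907]])}
loaded_clamp [(array([396., 254.,  58., 109.]), 0.92)]
loaded_lever [(array([413., 226.,  24.,  46.]), 0.89)]
bottle_mid [(array([399., 274.,  39.,  40.]), 0.77), (array([345., 290.,  41.,  63.]), 0.71), (array([389., 210.,  39.,  69.]), 0.63), (array([225., 242.,  22.,  43.]), 0.36)]
empty_lever [(array([224., 244.,  27.,  43.]), 0.74)]
top {'fx': 493.47184377849175, 'fy': 493.47184377849175, 'cx': 320.62180679724855, 'cy': 240.51560303812707, 'eye': array([ 0.15566725, -0.31068527,  0.87860316]), 'orientation': array([[ 8.81595658e-02,  8.62034516e-01, -4.99123617e-01],
       [-9.96106351e-01,  7.62085671e-02, -4.43214615e-02],
       [-1.69133943e-04,  5.01087565e-01,  8.65396570e-01]])}
loaded_clamp [(array([400., 284.,  49., 118.]), 0.95)]
loaded_lever [(array([413., 256.,  32.,  53.]), 0.66)]
bottle_mid [(array([401., 310.,  35.,  45.]), 0.64), (array([408., 225.,  46.,  67.]), 0.61), (array([334., 308.,  46.,  70.]), 0.6)]
empty_lever [(array([197., 231.,  29.,  60.]), 0.61)]
0.5 [ 0.23005518 -0.63454761  0.19042063] [[ 1.76436040e-05  3.40766824e-01 -9.40147845e-01]
 [ 8.07075242e-05 -9.40147843e-01 -3.40766822e-01]
 [-9.99999997e-01 -6.98646501e-05 -4.40900430e-05]]
```

View pics/side0.png

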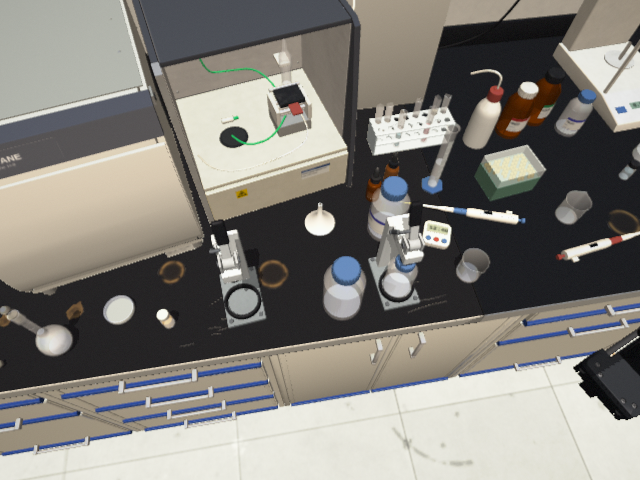

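View pics/top0.png

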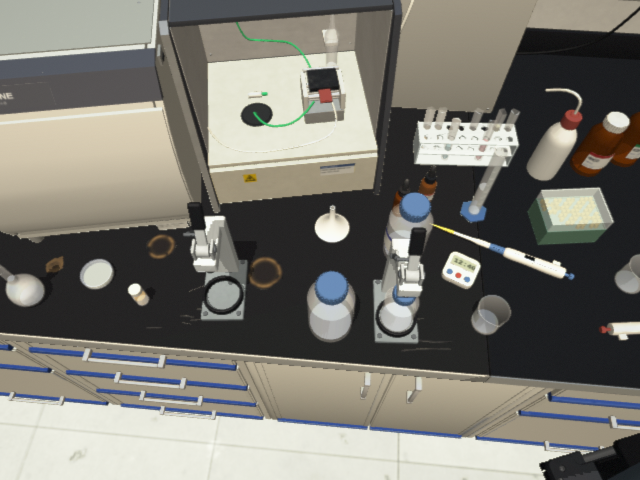

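```bash
python3 -c "
import cv2
a=cv2.imread('pics/side0.png')[170:340,310:460];b=cv2.imread('pics/top0.png')[190:360,310:460]
cv2.imwrite('pics/crop0.png',cv2.resize(cv2.hconcat([a,b]),(800,453),interpolation=2))"
```

```text
(no output)
```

View pics/crop0.png

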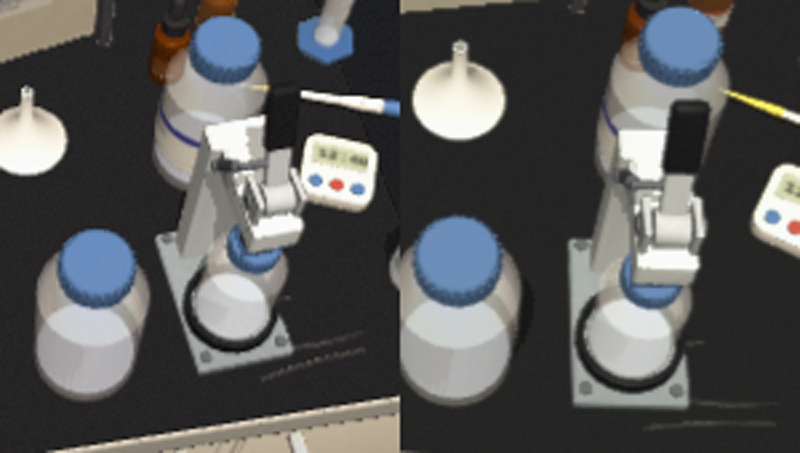

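The side image shows the loaded clamp at about (396,254), with a small bottle in its seat at (399,274). These could be mistaken for it:
- **Large bottles:** loose at (345,290) and (389,210) in the side view.
- **Empty clamp:** at (240,270), lever (224,242).

The crop confirms my choice: the small capped bottle is inside the ring, and the black paddle is at side (413,226) and top (413,256). Next I'll measure its pose.

```bash
python3 - <<'E'
from h import *
for c in ['side','top']:
    im,d=robot.get_image(c); P=cloud(c,d); np.save(c+'P.npy',P); np.save(c+'I.npy',im)
    for t in ['loaded_clamp','loaded_lever','bottle_mid']:
        rs=robot.masks_of(c,t)
        for i,r in enumerate(rs):
            R=r['region']&(d>0); p=P[R]
            np.save(f'{c}_{t}_{i}.npy',r['region'])
            print(c,t,i,round(r['confidence'],2),np.round(r['bbox']),len(p),'p5',np.round(np.percentile(p,5,0),3),'med',np.round(np.median(p,0),3),'p95',np.round(np.percentile(p,95,0),3))
    # base plate: z 2..12mm grey near clamp
    R=np.zeros((480,640),bool)
    if c=='side':R[240:315,360:430]=1
    else:R[270:350,365:430]=1
    g=im.astype(int); 
    R&=(P[...,2]>0.001)&(P[...,2]<0.016)&(g.min(2)>90)&(np.ptp(g,axis=2)<40)
    p=P[R]; h=p[:,:2].astype(np.float32); print('plate',len(p),cv2.minAreaRect(h),np.median(p[:,2]))
    # table check
    print('table z',np.median(P[300:320,180:200,2]))
E
```

```text
side loaded_clamp 0 0.6 [396. 255.  60. 112.] 2948 p5 [ 0.462 -0.438  0.008] med [ 0.518 -0.407  0.163] p95 [ 0.566 -0.382  0.262]
side loaded_lever 0 0.82 [414. 225.  25.  50.] 611 p5 [ 0.49  -0.427  0.196] med [ 0.514 -0.416  0.236] p95 [ 0.531 -0.406  0.278]
side bottle_mid 0 0.88 [401. 277.  35.  40.] 983 p5 [ 0.472 -0.435  0.029] med [ 0.484 -0.406  0.093] p95 [ 0.509 -0.39   0.131]
side bottle_mid 1 0.86 [346. 288.  42.  62.] 2194 p5 [ 0.449 -0.325  0.017] med [ 0.467 -0.291  0.118] p95 [ 0.504 -0.261  0.163]
side bottle_mid 2 0.67 [225. 243.  26.  41.] 594 p5 [ 0.507 -0.1    0.201] med [ 0.529 -0.091  0.24 ] p95 [ 0.545 -0.081  0.278]
side bottle_mid 3 0.66 [388. 207.  41.  64.] 1590 p5 [ 0.622 -0.454  0.023] med [ 0.639 -0.414  0.122] p95 [ 0.67  -0.392  0.163]
plate 592 ((0.527226448059082, -0.45211249589920044), (0.1380273401737213, 0.15072590112686157), 4.1316447257995605) 0.010044621802771048
table z -0.0020911136107193973
top loaded_clamp 0 0.97 [401. 285.  54. 114.] 3211 p5 [ 0.461 -0.448  0.011] med [ 0.51  -0.409  0.179] p95 [ 0.564 -0.382  0.268]
top loaded_lever 0 0.68 [411. 255.  31.  51.] 829 p5 [ 0.49  -0.427  0.199] med [ 0.513 -0.417  0.239] p95 [ 0.531 -0.407  0.281]
top bottle_mid 0 0.97 [407. 223.  47.  63.] 1610 p5 [ 0.625 -0.461  0.06 ] med [ 0.642 -0.421  0.133] p95 [ 0.672 -0.394  0.166]
top bottle_mid 1 0.72 [332. 308.  48.  76.] 2818 p5 [ 0.449 -0.331  0.013] med [ 0.467 -0.298  0.121] p95 [ 0.505 -0.264  0.166]
top bottle_mid 2 0.71 [400. 308.  32.  44.] 1196 p5 [ 0.472 -0.44   0.033] med [ 0.483 -0.411  0.097] p95 [ 0.505 -0.391  0.133]
plate 664 ((0.5145632028579712, -0.4209143817424774), (0.09650253504514694, 0.12206712365150452), 87.5044937133789) 0.012287676939813252
table z -4.729942762604633e-05
```

```bash
python3 - <<'E'
import numpy as np,cv2
for c in ['side','top']:
    P=np.load(c+'P.npy');im=np.load(c+'I.npy').astype(int)
    R=cv2.erode(np.load(f'{c}_loaded_lever_0.npy').astype(np.uint8),np.ones((3,3)))>0
    dark=R&(im.max(2)<80)&(np.abs(P[...,0]-.52)<.05)
    p=P[dark]; m=p.mean(0); u,s,vt=np.linalg.svd(p-m,full_matrices=False)
    print(c,len(p),m,'axis',vt[0],'normal',vt[2],s/np.sqrt(len(p)))
    for z in np.arange(.21,.3,.015):
        q=p[abs(p[:,2]-z)<.0075]
        if len(q)>5: print(round(z,3),len(q),q.mean(0).round(4),np.ptp(q,axis=0).round(4))
    # plate left & right edges
    R=np.zeros((480,640),bool)
    if c=='side':R[240:315,365:425]=1
    else:R[270:350,370:422]=1
    R&=(P[...,2]>.004)&(P[...,2]<.014)&(im.min(2)>80)&(np.ptp(im,axis=2)<40)
    q=P[R][:,:2].astype(np.float32)
    q=q[(q[:,0]>.4)&(q[:,0]<.62)&(q[:,1]<-.35)&(q[:,1]>-.47)]
    print('plate',len(q),cv2.minAreaRect(q),q.min(0),q.max(0))
    # arm top at z .183
    R=np.load(f'{c}_loaded_clamp_0.npy')&(abs(P[...,2]-.183)<.006); q=P[R][:,:2].astype(np.float32); print('arm',len(q),cv2.minAreaRect(q),q.min(0),q.max(0))
E
```

```text
side 247 [ 0.52104299 -0.41552565  0.2610033 ] axis [0.36629352 0.01306883 0.93040758] normal [-0.93039109 -0.01010863  0.36642902] [0.01382554 0.00528345 0.00123311]
0.24 50 [ 0.5141 -0.4154  0.2424] [0.0059 0.0175 0.0113]
0.255 78 [ 0.5186 -0.4158  0.2554] [0.0085 0.0184 0.0146]
0.27 90 [ 0.5245 -0.4153  0.2703] [0.0092 0.0192 0.0148]
0.285 29 [ 0.529  -0.4155  0.2793] [0.0069 0.016  0.0043]
plate 541 ((0.517891526222229, -0.41806760430336), (0.1247069239616394, 0.08083750307559967), 3.585678815841675) [ 0.4541988 -0.4610685] [ 0.5786068 -0.3742724]
arm 541 ((0.5264994502067566, -0.41076910495758057), (0.09457521885633469, 0.04767848178744316), 1.4532203674316406) [ 0.4791755 -0.4356102] [ 0.57434565 -0.38667172]
top 335 [ 0.5207623  -0.41648586  0.26354626] axis [0.36152877 0.02125481 0.93211865] normal [-0.93164071 -0.03105332  0.36205149] [0.01363008 0.00526972 0.00123192]
0.24 49 [ 0.5136 -0.417   0.2442] [0.0059 0.0174 0.0091]
0.255 106 [ 0.5175 -0.4166  0.255 ] [0.0094 0.0188 0.0141]
0.27 116 [ 0.5229 -0.4164  0.27  ] [0.0093 0.0183 0.0149]
0.285 64 [ 0.5279 -0.4161  0.2807] [0.0092 0.0174 0.007 ]
plate 566 ((0.517927348613739, -0.41831332445144653), (0.12378548830747604, 0.08027535676956177), 3.3184478282928467) [ 0.45481274 -0.46016932] [ 0.5775514  -0.37531447]
arm 589 ((0.5268980860710144, -0.4115513265132904), (0.09488940238952637, 0.04702344536781311), 3.273355722427368) [ 0.4792738  -0.43733642] [ 0.5736195  -0.38753113]
```

The side and top views agree: plate 125 x 80 mm, centre (0.518,-0.418), yaw about 3.4°. The paddle axis gives the pivot at about (0.503,-0.4165,0.197). I'll push with closed fingers from behind the paddle along its arc, after checking IK and the free space first.

```bash
cat >> h.py <<'E'
piv=np.array([.503,-.4165,.197]); yaw=np.radians(3.4)
X=np.array([np.cos(yaw),np.sin(yaw),0]);Y=np.array([-np.sin(yaw),np.cos(yaw),0]);Z=np.array([0,0,1.])
w=.010
def tcp(phi,r=.075,off=0):
    a=np.radians(phi); E=piv+r*(-np.sin(a)*X+np.cos(a)*Z)+(.005+off)*(np.cos(a)*X+np.sin(a)*Z)
    return E+w*X
def R(s): return np.column_stack([-Z,s*Y,np.cross(-Z,s*Y)])
E
python3 - <<'E'
from h import *
for c in ['side','top']:
    P=np.load(c+'P.npy').reshape(-1,3)
    m=(P[:,2]>.2)&(P[:,0]>.3)&(P[:,0]<.9)&(P[:,1]>-.65)&(P[:,1]<-.15)
    q=P[m]; H,xe,ye=np.histogram2d(q[:,0],q[:,1],bins=[np.arange(.3,.95,.05),np.arange(-.65,-.1,.05)])
    print(H.astype(int))
s0=robot.get_obs()['position']
for s in (1,-1):
    for p in [tcp(-20)+.03*X+[0,0,.12],tcp(-20)+.03*X,tcp(0),tcp(45),tcp(88)]:
        j=robot.solve_ik(p,R(s)); print(s,p.round(3),None if j is None else np.round(j,2))
print(robot.get_obs()['time_s'])
E
```

```text
[[   0    0    0    0    0    0    0    0    0    0]
 [   0    0    0    0    0    0    0    0    0    0]
 [   0    0    0    0    0    0    0    0    0    0]
 [   0    0    0    0  129    0    0    0    0    0]
 [   0    0    0    0  524   45    0    0    0    0]
 [   0    0    0    0    0    0    0    0    0    0]
 [   0    0    0    0    0    0    0    0    0    0]
 [   0    0    0    0    0    0    0    0    0    0]
 [   0    1    0    0    0    0    0    0    0    0]
 [   0    1    0    0    0  143    0    0   49  260]
 [   0    0    0    0    0 1594  419  607  632  557]
 [   0    0    0    0    0  368  886  706  808  498]]
[[   0    0    0    0    0    0    0    0    0    0]
 [   0    0    0    0    0    0    0    0    0    0]
 [   0    0    0    0    0    0    0    0    0    0]
 [   0    0    0    0  207    2    0    0    0    0]
 [   0    0    0    0  709   48    0    0    0    0]
 [   0    0    0    0    0    0    0    0    0    0]
 [   0    0    0    0    0    0    0    0    0    0]
 [   0    0    0    0    0    0    0    0    0    0]
 [   0    6    0    0    0    0    0   
[... 172 characters left out ...]
]
1 [ 0.573 -0.412  0.386] [ 0.96  0.53 -0.71  1.11  0.33  1.62  1.97]
1 [ 0.573 -0.412  0.266] [ 1.    0.57 -0.72  1.32  0.37  1.39  1.92]
1 [ 0.518 -0.416  0.272] [ 1.09  0.49 -0.72  1.42  0.32  1.35  1.99]
1 [ 0.464 -0.419  0.254] [ 1.18  0.43 -0.72  1.55  0.29  1.27  2.05]
1 [ 0.438 -0.42   0.205] [ 1.22  0.44 -0.72  1.65  0.31  1.17  2.06]
-1 [ 0.573 -0.412  0.386] [ 0.61  0.45 -0.08  1.13  0.04  1.56 -0.97]
-1 [ 0.573 -0.412  0.266] [ 0.62  0.48 -0.08  1.35  0.04  1.32 -0.98]
-1 [ 0.518 -0.416  0.272] [ 0.67  0.4  -0.08  1.45  0.03  1.29 -0.92]
-1 [ 0.464 -0.419  0.254] [ 0.72  0.34 -0.07  1.58  0.03  1.22 -0.87]
-1 [ 0.438 -0.42   0.205] [ 0.75  0.35 -0.07  1.68  0.03  1.11 -0.84]
0.9
```

```bash
python3 - <<'E'
from h import *
p=robot.get_obs()['position']
robot.servo_line([p[0],p[1],.40],max_speed=.2)
robot.gripper_to(0.0)
a=tcp(-20)+.035*X
robot.movep(a+[0,0,.13],R(-1))
robot.servo_line(a,max_speed=.15)
o=robot.get_obs();print(o['time_s'],o['position'],o['grip_width'],o['ft_force'])
im,d=robot.get_image('top');save('t1.png',im[150:380,280:560]);im,d=robot.get_image('side');save('s1.png',im[150:380,280:560])
a=cv2.imread('pics/t1.png');b=cv2.imread('pics/s1.png');cv2.imwrite('pics/c1.png',cv2.resize(cv2.hconcat([a,b]),(800,329)))
E
```

```text
6.1667 [ 0.57869524 -0.4125365   0.26706365] 0.0005669515295807638 [0.72168135 0.16891342 0.34678051]
```

View pics/c1.png

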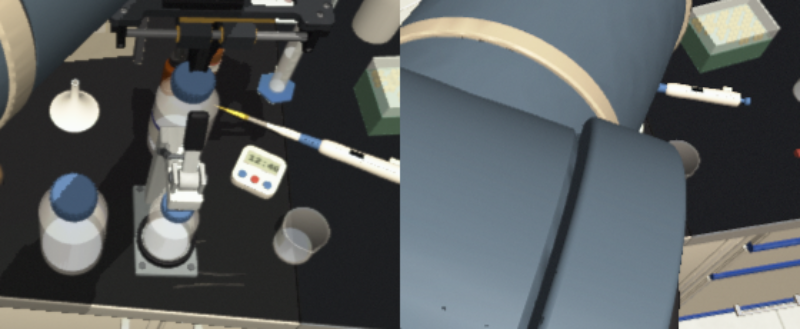

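The left half (top view) shows the closed fingers just behind the black paddle and lined up with it, around crop (205,60) against (198,130). Nothing has been touched. The side view is blocked by the arm. Now I'll push along the arc.

```bash
python3 - <<'E'
from h import *
robot.servo_line(tcp(-20),max_speed=.12)
for ph in [-8,4,16,28,40,52,62,72,80,87]:
    robot.servo_line(tcp(ph),max_speed=.10)
    o=robot.get_obs();f=o['ft_force'];print(ph,round(o['time_s'],2),(o['position']-tcp(ph)).round(4),f.round(1))
    if np.linalg.norm(f)>50: print('STOP');break
robot.pause(.2)
im,d=robot.get_image('top');save('t2.png',cv2.resize(im[150:380,280:560],(800,657))[:600])
print(robot.get_obs()['ft_force'])
E
```

```text
-8 7.02 [-0.0002 -0.0005  0.0006] [ 0.   0.5 -0.4]
4 7.33 [-0.0004 -0.0004  0.0002] [ 0.2 -0.4  0.4]
16 7.63 [-0.0001 -0.0002  0.0001] [-0.1  0.7  0.2]
28 7.94 [-0.     -0.0001 -0.    ] [ 0.3  0.2 -1.1]
40 8.25 [-0.     -0.0001 -0.0001] [ 0.1 -0.   0.2]
52 8.56 [-0.     -0.     -0.0001] [-0.7 -0.3 -0.1]
62 8.84 [-0.      0.0001 -0.0002] [-0.8  0.9  0.8]
72 9.12 [-0.0001  0.0001 -0.0002] [ 0.1  0.5 -0.2]
80 9.38 [-0.0001  0.0001 -0.0002] [0.2 0.  0.4]
87 9.63 [-0.0002  0.0002 -0.0003] [ 0.4  0.2 -0.1]
[ 0.67760082 -0.65409514  0.13394833]
```

View pics/t2.png

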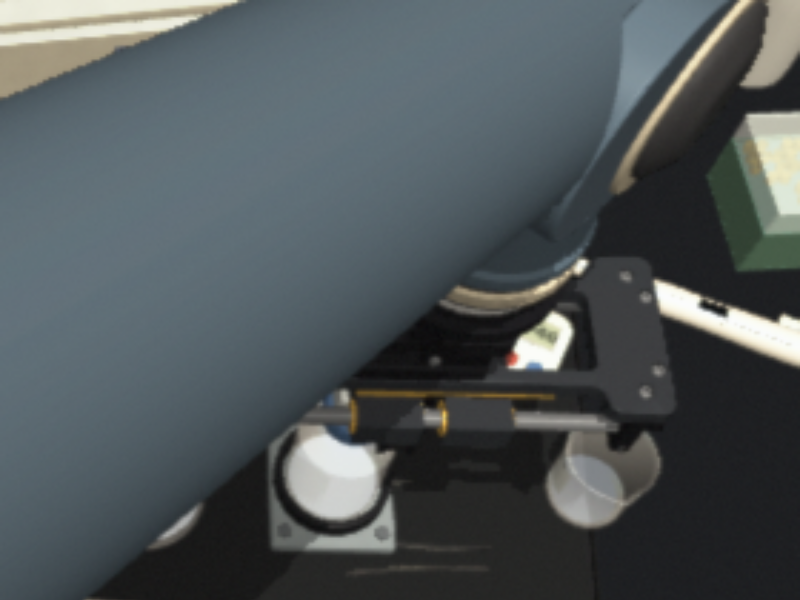

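There was no reaction force at any point, although the spring should have shown up to 9 N. The fingers look to the right of the clamp, so I'll check where they really are.

```bash
python3 - <<'E'
from h import *
m=robot.camera_model('top')
def pr(p):
    q=np.array(m['orientation']).T@(np.array(p)-m['eye']); return (m['cx']+m['fx']*q[0]/-q[2], m['cy']+m['fy']*q[1]/q[2])
o=robot.get_obs();T=o['position'];Rr=o['tool_rot'];print(T,Rr.round(3))
for k in (0,.02,.07,.1): print(k,pr(T-k*Rr[:,0]))
print('pivot',pr(piv),'paddle open',pr(piv+.08*(.342*X+.94*Z)),'closed',pr(piv-.08*X))
im,d=robot.get_image('top');save('t3.png',im)
P=cloud('top',d)
g=im[280:310,400:470].astype(int).max(2)
for v in range(280,325,4): print(v,[ (P[v,u].round(3).tolist()) for u in (405,420,435,450)])
E
```

```text
[ 0.43873406 -0.42046101  0.20630265] [[ 0.001  0.059 -0.998]
 [-0.    -0.998 -0.059]
 [-1.     0.    -0.001]]
0 (np.float64(412.97574119383944), np.float64(310.07038827054396))
0.02 (np.float64(415.2483245276359), np.float64(304.73870863881706))
0.07 (np.float64(421.45328001223305), np.float64(290.18133937494406))
0.1 (np.float64(425.58441672748745), np.float64(280.4893306582359))
pivot (np.float64(409.18876989618497), np.float64(273.1700431084757)) paddle open (np.float64(416.1664973781256), np.float64(232.73123764410846)) closed (np.float64(412.5387430835329), np.float64(322.52310705951754))
280 [[0.413, -0.387, 0.356], [0.413, -0.404, 0.358], [0.414, -0.421, 0.359], [0.416, -0.439, 0.359]]
284 [[0.411, -0.388, 0.349], [0.412, -0.405, 0.35], [0.414, -0.423, 0.349], [0.415, -0.44, 0.351]]
288 [[0.413, -0.39, 0.333], [0.414, -0.408, 0.335], [0.416, -0.426, 0.334], [0.416, -0.444, 0.336]]
292 [[0.409, -0.391, 0.331], [0.409, -0.408, 0.334], [0.412, -0.427, 0.33], [0.413, -0.444, 0.333]]
296 [[0.403, -0.39, 0.332], [0.404, -0.408, 0.334], [0.408, -0.427, 0.328], [0.408, -0.444, 0.332]]
300 [[0.4, -0.391, 0.328], [0.4, -0.409, 0.331], [0.403, -0.427, 0.327], [0.403, -0.444, 0.331]]
304 [[0.4, -0.393, 0.315], [0.401, -0.411, 0.316], [0.401, -0.429, 0.319], [0.402, -0.447, 0.321]]
308 [[0.482, -0.423, 0.11], [0.531, -0.467, 0.0], [0.533, -0.496, 0.002], [0.536, -0.524, 0.001]]
312 [[0.478, -0.424, 0.102], [0.524, -0.468, -0.003], [0.525, -0.496, 0.0], [0.527, -0.524, 0.001]]
316 [[0.475, -0.426, 0.092], [0.514, -0.467, 0.002], [0.517, -0.495, 0.001], [0.517, -0.522, 0.006]]
320 [[0.474, -0.428, 0.077], [0.506, -0.467, 0.002], [0.508, -0.495, 0.003], [0.511, -0.523, 0.001]]
324 [[0.474, -0.431, 0.057], [0.499, -0.467, -0.001], [0.501, -0.495, -0.0], [0.502, -0.522, 0.005]]
```

View pics/t3.png

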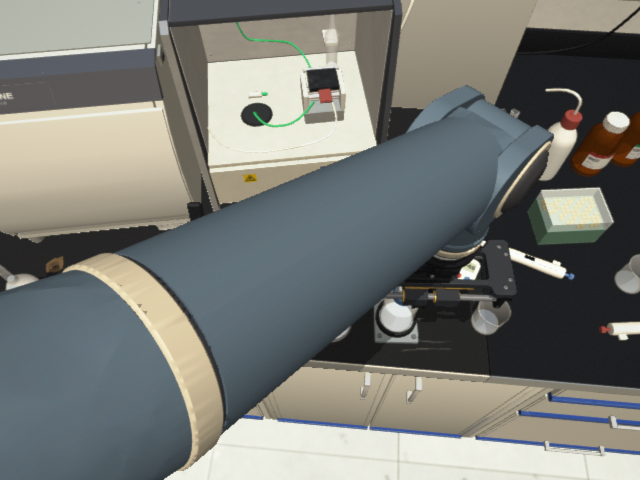

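```bash
python3 - <<'E'
from h import *
m=robot.camera_model('top')
def pr(p):
    q=np.array(m['orientation']).T@(np.array(p)-m['eye']); return (m['cx']+m['fx']*q[0]/-q[2], m['cy']+m['fy']*q[1]/q[2])
T=np.array([0.5787,-0.4125,0.26706])
a=cv2.resize(cv2.imread('pics/t1.png'),None,fx=4,fy=4,interpolation=2)
for k,c in ((0,(0,0,255)),(.019,(0,255,0)),(.07,(255,0,0))):
    u,v=pr(T+[0,0,k]);print(k,u,v);cv2.circle(a,(int((u-280)*4),int((v-150)*4)),4,c,-1)
u,v=pr(T+[0,.015,0]);cv2.circle(a,(int((u-280)*4),int((v-150)*4)),4,(0,255,255),-1)
cv2.imwrite('pics/t1b.png',a[0:500,200:900])
E
```

```text
0 413.7126238947636 206.66814247287925
0.019 415.8380412134917 199.36401821976878
0.07 422.05489476202064 177.99942766066823
```

View pics/t1b.png

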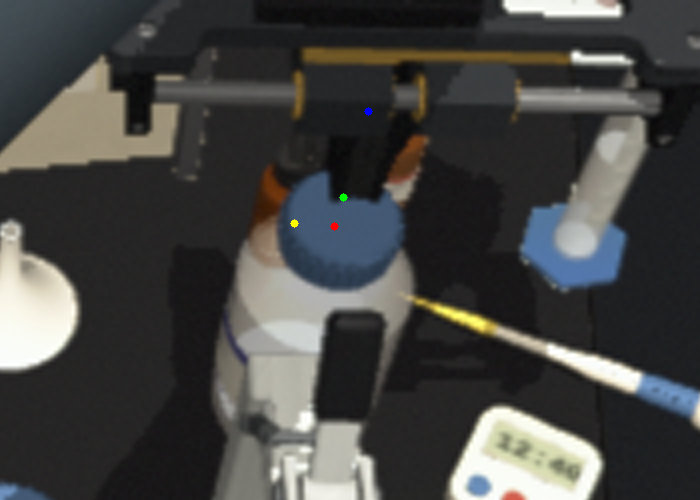

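In the hover picture the real fingertips (crop (355,198)) sit above and to the right of the projected TCP (334,226). That is roughly 2 cm, so the fingers passed over the paddle. I'll raise, return to a hover pose and measure the fingertips by depth.

```bash
python3 - <<'E'
from h import *
T=robot.get_obs()['position']
robot.servo_line([T[0],T[1],.33],max_speed=.25)
a=tcp(-20)+.06*X; a[2]=.33
robot.servo_line(a,max_speed=.25)
robot.pause(.2)
im,d=robot.get_image('top');P=cloud('top',d);o=robot.get_obs();T=o['position'];print(o['time_s'],T)
np.save('P4.npy',P);np.save('I4.npy',im)
m=robot.camera_model('top')
def pr(p):
    q=np.array(m['orientation']).T@(np.array(p)-m['eye']); return (m['cx']+m['fx']*q[0]/-q[2], m['cy']+m['fy']*q[1]/q[2])
print(pr(T))
u,v=map(int,pr(T))
a=cv2.resize(np.ascontiguousarray(im[:,:,::-1]),None,fx=4,fy=4,interpolation=2);cv2.circle(a,(u*4,v*4),4,(0,0,255),-1)
x0=max(u*4-350,0);y0=max(v*4-350,0);cv2.imwrite('pics/t4.png',a[y0:y0+600,x0:x0+700]);print(x0,y0)
for vv in range(v-35,v+12,3): print(vv,[P[vv,uu].round(3).tolist() for uu in range(u-8,u+17,6)])
E
```

```text
11.6417 [ 0.60195798 -0.4113903   0.33081039]
(np.float64(420.2289272665047), np.float64(167.42214538743679))
1330 318
132 [[0.562, -0.382, 0.444], [0.561, -0.388, 0.445], [0.563, -0.396, 0.443], [0.565, -0.403, 0.442], [0.592, -0.416, 0.414]]
135 [[0.969, -0.455, -0.003], [0.905, -0.456, 0.068], [0.591, -0.402, 0.409], [0.564, -0.404, 0.438], [0.592, -0.418, 0.408]]
138 [[0.956, -0.454, 0.001], [0.899, -0.457, 0.065], [0.59, -0.403, 0.404], [0.591, -0.411, 0.404], [0.591, -0.418, 0.405]]
141 [[0.949, -0.454, -0.001], [0.891, -0.457, 0.064], [0.59, -0.404, 0.398], [0.596, -0.413, 0.392], [0.591, -0.419, 0.399]]
144 [[0.936, -0.454, 0.003], [0.611, -0.402, 0.368], [0.591, -0.406, 0.392], [0.592, -0.413, 0.391], [0.591, -0.421, 0.393]]
147 [[0.929, -0.454, 0.0], [0.608, -0.402, 0.366], [0.592, -0.407, 0.385], [0.593, -0.414, 0.385], [0.591, -0.422, 0.388]]
150 [[0.919, -0.454, 0.002], [0.603, -0.402, 0.366], [0.592, -0.408, 0.379], [0.592, -0.415, 0.38], [0.922, -0.508, 0.005]]
153 [[0.913, -0.454, -0.001], [0.881, -0.461, 0.037], [0.593, -0.409, 0.373], [0.592, -0.416, 0.374], [0.881,
[... 298 characters left out ...]
.467, 0.004], [0.884, -0.48, 0.005], [0.887, -0.494, 0.003], [0.886, -0.507, 0.005]]
165 [[0.874, -0.453, 0.003], [0.876, -0.467, 0.002], [0.88, -0.481, -0.001], [0.88, -0.494, -0.0], [0.881, -0.508, 0.001]]
168 [[0.867, -0.454, 0.001], [0.869, -0.467, 0.001], [0.868, -0.48, 0.004], [0.788, -0.473, 0.102], [0.873, -0.507, 0.0]]
171 [[0.859, -0.454, 0.001], [0.861, -0.467, -0.0], [0.86, -0.48, 0.003], [0.786, -0.474, 0.096], [0.862, -0.507, 0.003]]
174 [[0.851, -0.454, 0.001], [0.851, -0.467, 0.001], [0.854, -0.48, -0.0], [0.784, -0.475, 0.089], [0.855, -0.507, 0.001]]
177 [[0.841, -0.453, 0.002], [0.844, -0.467, -0.001], [0.799, -0.469, 0.059], [0.783, -0.477, 0.081], [0.846, -0.506, 0.002]]
```

View pics/t4.png

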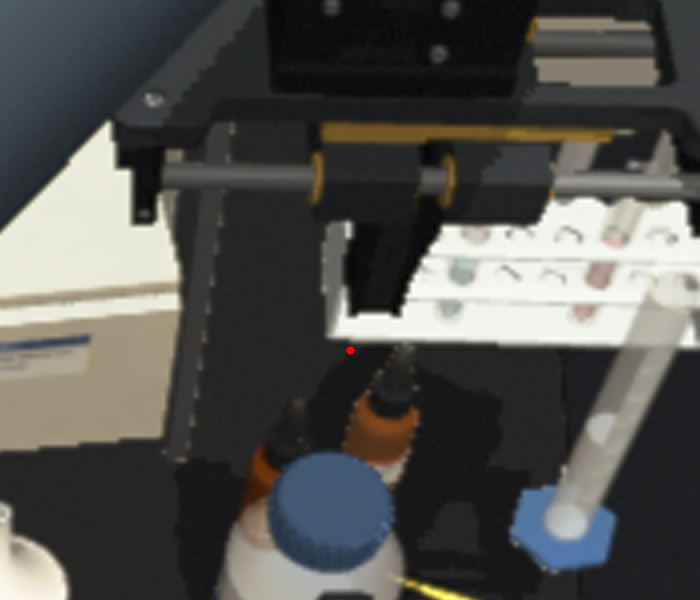

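By depth the finger front is at x≈0.591 and y≈-0.412, which agrees with the report. The fingers end at z≈0.366 though, against a reported TCP z of 0.331, so the tips are about 35 mm higher than stated. Table, lever and plate heights all fit the camera, so I'll trust it and aim 34 mm lower. I'll stop if the force rises and confirm contact with a picture.

```bash
cat >> h.py <<'E'
w=.011; DZ=np.array([0,0,-.034])
E
python3 - <<'E'
from h import *
a=tcp(-20,.07)+.035*X+DZ
robot.servo_line(a+.025*X*0,max_speed=.15)
o=robot.get_obs();print(o['time_s'],o['position'],o['ft_force'].round(1))
for ph in [-20,-10,0]:
    robot.servo_line(tcp(ph,.07)+DZ,max_speed=.1)
    o=robot.get_obs();print(ph,round(o['time_s'],2),(o['position']-tcp(ph,.07)-DZ).round(4),o['ft_force'].round(1))
im,d=robot.get_image('top');save('t5.png',cv2.resize(im[150:350,320:560],(720,600)))
E
```

```text
12.5 [ 0.57832966 -0.41231632  0.22834416] [ 0.2  0.1 -0.9]
-20 13.0 [ 0.0012 -0.0002  0.0009] [ 2.3 -0.1  1.3]
-10 13.28 [0.0012 0.0003 0.0004] [ 3.7 -0.5  0.7]
0 13.55 [0.0012 0.0003 0.0003] [5.5 0.2 1.7]
```

View pics/t5.png

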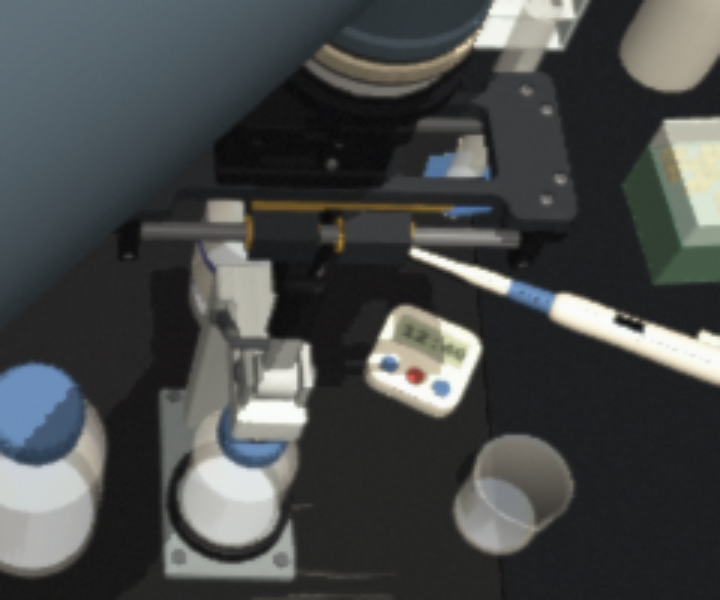

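The push now meets 2–5 N along +x, so the fingers are on the lever. In the picture the gripper body hides the paddle, and the bottle still stands in its ring at (235,490). I'll continue along the arc.

```bash
python3 - <<'E'
from h import *
for ph in [10,20,30,40,50,58,65,72,78,83,87]:
    robot.servo_line(tcp(ph,.072)+DZ,max_speed=.08)
    o=robot.get_obs();f=o['ft_force'];print(ph,round(o['time_s'],2),(o['position']-tcp(ph,.072)-DZ).round(4),f.round(1))
    if np.linalg.norm(f)>30: print('STOP');break
im,d=robot.get_image('top');save('t6.png',cv2.resize(im[150:350,320:560],(720,600)))
E
```

```text
10 13.91 [ 0.0013  0.0005 -0.0004] [ 6.8 -0.2 -1.7]
20 14.22 [0.0017 0.0006 0.0002] [6.  1.1 0.9]
30 14.53 [0.0012 0.0005 0.0005] [6.1 1.9 2.5]
40 14.83 [0.0003 0.0004 0.0002] [3.3 2.6 3.7]
50 15.14 [-0.0005 -0.     -0.0004] [1.6 1.  2.3]
58 15.42 [-0.001  -0.0004 -0.0006] [ 1.1 -0.2  1.7]
65 15.68 [-0.0012 -0.0003 -0.0007] [ 1.   0.  -0.2]
72 15.93 [-0.0009  0.0001 -0.0008] [ 0.5  0.7 -0.4]
78 16.18 [-0.0005  0.0002 -0.0007] [0.2 0.2 0.3]
83 16.43 [-0.0003  0.0002 -0.0005] [ 0.9 -0.6  0.7]
87 16.68 [-0.  0. -0.] [-0.8  0.4 -0.1]
```

View pics/t6.png

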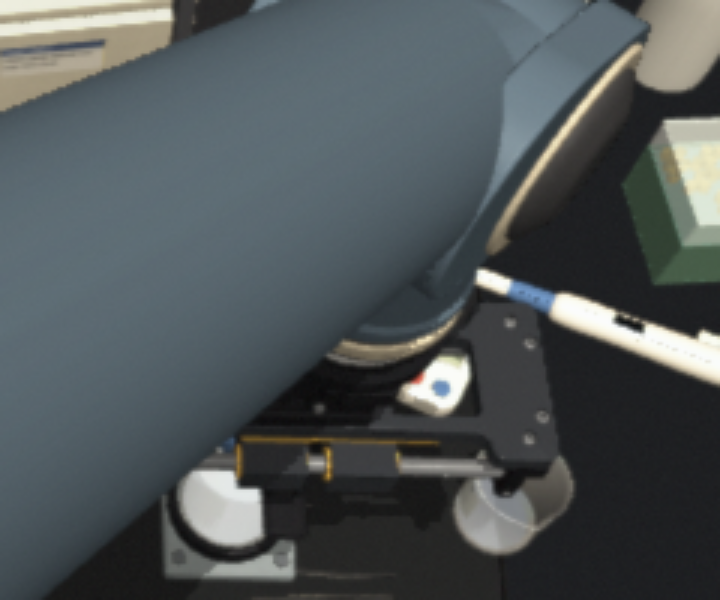

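The force peaked near 7 N and then vanished. A dark block at (285,505) could be the closed paddle. I'll lift clear and look.

```bash
python3 - <<'E'
from h import *
T=robot.get_obs()['position']
robot.servo_line(T+[0,0,.16],max_speed=.25)
robot.servo_line(T+[-.02,-.2,.16],max_speed=.3)
im,d=robot.get_image('top');P=cloud('top',d);save('t7.png',cv2.resize(im[190:350,300:500],(750,600)))
i2,d2=robot.get_image('side');save('s7.png',cv2.resize(i2[150:340,310:500],(600,600)))
o=robot.get_obs();print(o['time_s'],o['ft_force'].round(1))
rr=robot.masks_of('top','loaded_lever')
for r in rr:
    p=P[r['region']];print(r['confidence'],r['bbox'],np.percentile(p,[5,50,95],axis=0).round(3).tolist())
E
```

```text
18.4417 [ 0.5 -0.3 -0.4]
```

View pics/t7.png

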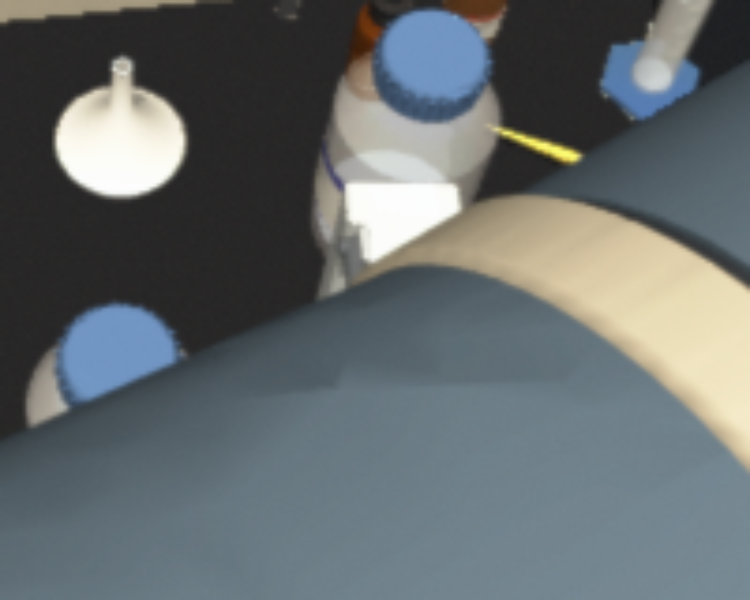

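View pics/s7.png

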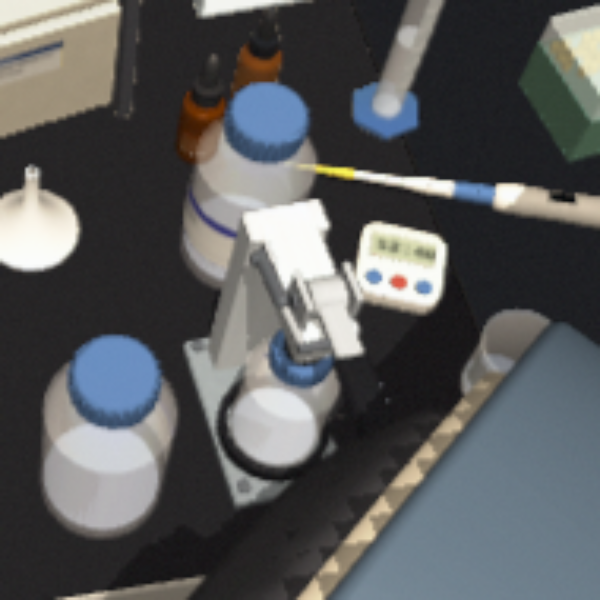

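The side view shows the lever swung to the front, white stem at (345,335) and black paddle at about (368,385), with the bottle standing in its ring under the pad. I'll move the arm out of view and measure the closed angle.

```bash
python3 - <<'E'
from h import *
T=robot.get_obs()['position']
try: robot.servo_line([.23,-.66,T[2]],max_speed=.3)
except robot.MotionError as e:
    print(e); robot.set_joints([1.45,.469,-.049,1.532,.024,1.141,-.082])
robot.pause(.3)
for c in ('side','top'):
    im,d=robot.get_image(c);P=cloud(c,d)
    y=(190,350,300,500);save(c+'8.png',cv2.resize(im[y[0]:y[1],y[2]:y[3]],(750,600)));save(c+'8full.png',im)
    for t in ('loaded_lever','bottle_mid','empty_lever'):
        for r in robot.masks_of(c,t):
            if r['confidence']<.4: continue
            p=P[r['region']&(d>0)];print(c,t,round(r['confidence'],2),np.round(r['bbox']),np.percentile(p,[5,50,95],axis=0).round(3).tolist())
    q=(P-piv); lx=q@X; ly=q@Y
    for x in (-.05,-.06,-.07,-.08): 
        s=(abs(lx-x)<.005)&(abs(ly)<.009)&(P[...,2]>.14); print(x,s.sum(),np.median(P[s][:,2]) if s.any() else None)
o=robot.get_obs();print(o['time_s'],o['position'])
E
```

```text
side loaded_lever 0.71 [420. 264.  32.  50.] [[0.415, -0.431, 0.195], [0.459, -0.419, 0.2], [0.504, -0.409, 0.204]]
side bottle_mid 0.85 [388. 209.  42.  64.] [[0.622, -0.454, 0.026], [0.639, -0.414, 0.122], [0.67, -0.393, 0.163]]
side empty_lever 0.7 [222. 244.  25.  49.] [[0.506, -0.1, 0.196], [0.529, -0.091, 0.236], [0.546, -0.076, 0.278]]
-0.05 56 0.20042186230878128
-0.06 56 0.20100526663569218
-0.07 62 0.20089808872490317
-0.08 63 0.20129687849855693
top loaded_lever 0.93 [410. 299.  27.  61.] [[0.415, -0.43, 0.199], [0.457, -0.42, 0.203], [0.503, -0.409, 0.207]]
top loaded_lever 0.49 [398. 293.  53. 106.] [[0.429, -0.439, 0.01], [0.498, -0.412, 0.183], [0.568, -0.382, 0.206]]
top bottle_mid 0.75 [394. 310.  23.  46.] [[0.472, -0.428, 0.028], [0.481, -0.406, 0.094], [0.506, -0.391, 0.132]]
top bottle_mid 0.69 [407. 224.  49.  67.] [[0.62, -0.464, 0.048], [0.639, -0.425, 0.13], [0.672, -0.394, 0.166]]
top bottle_mid 0.63 [333. 308.  46.  72.] [[0.449, -0.331, 0.025], [0.466, -0.299, 0.123], [0.503, -0.267, 0.166]]
top empty_lever 0.94 [197. 228.  28.  64.] [[0.506, -0.101, 0.198], [0.529, -0.091, 0.236], [0.548, -0.072, 0.281]]
-0.05 79 0.2032629452952579
-0.06 79 0.20343184833334393
-0.07 81 0.20378454584948524
-0.08 84 0.20398224782648688
20.0 [ 0.22995672 -0.66001917  0.33235048]
```

View pics/top8.png

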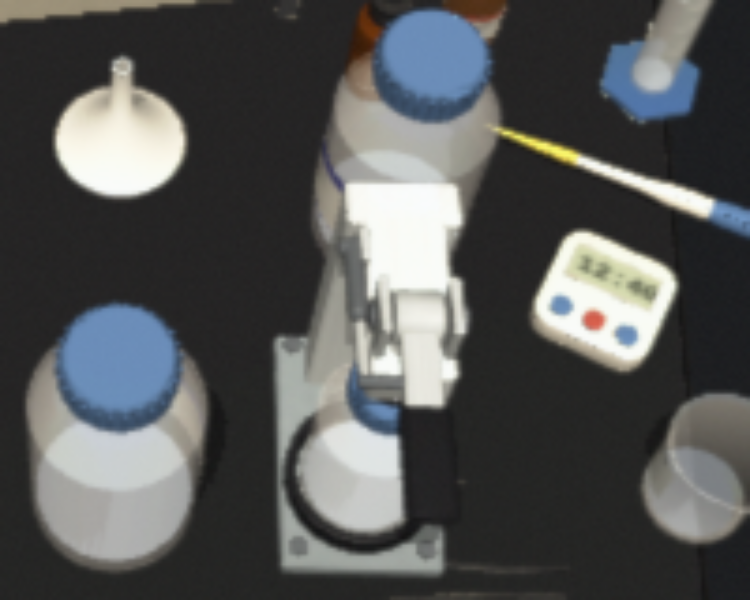

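View pics/side8full.png

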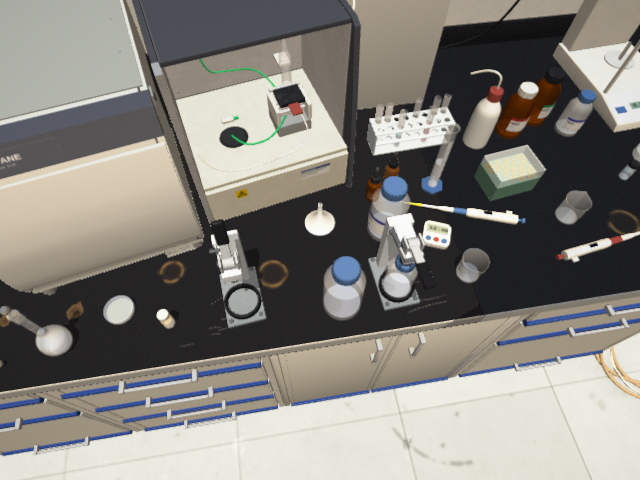

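The lever is closed and level: the paddle top is at 0.200–0.204 m from 50 to 80 mm out (nominal 0.202). The bottle is upright in its ring (top crop (360,470)), the empty lever is still up, and the arm is clear. I'm handing the job in.

```bash
python3 -c "
from plant import robot
robot.sign_off(); print(robot.get_obs()['time_s'])"
```

```text
the job is handed in; nothing more can be done
the job is handed in; nothing more can be done
```

The loaded clamp's lever is snapped fully closed and released, and I handed the job in at about 20 s. I pushed it over its high point from behind with closed fingers, then moved the arm clear.

**Last checks:**
- **Lever:** the paddle is level, with its top at 200–204 mm in the two cameras (nominal 202 mm).
- **Bottle:** it stands upright in its ring under the pad. The side camera's detector missed it in the last picture, but the top camera found it and it shows in both pictures.
- **Empty clamp:** its lever is still open.
- **Forces:** the highest wrist force I read was about 7 N, sampled between the short push moves.

**What disagreed:** my first push passed over the paddle without touching it. By camera depth the fingertips were about 35 mm higher than the reported TCP. I aimed 34 mm lower and the second push closed the lever. I did not find the cause of the offset.

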